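# Line up the lower bushing and hold the guide rod through both

### The job

On the router's alignment jig, turn the knob a little at a time until the carriage's pointer lines up with the black mark, which brings the lower bushing under the upper one. Then take the long plain guide rod out of the wooden rack, lower it through the upper bushing and on through the lower one until its end sticks out underneath, short of the base plate, with the pointer still on the mark. Finish holding the rod still in the gripper like that, without letting go, and leave the two other pins in the rack, the screwdriver and the red oil bottle where they are.

Things in the scene. Friction and masses are not known exactly. Their poses are not given: they have to be found in the camera images.
- jig: Aluminium jig fixed to the bench, origin on the bench surface, nothing higher than 125 mm. In its frame: base plate x -95..95, y -122..138, top z 12 mm; grey gear housing 80 x 80 mm at y -75, top z 55; upper bushing block 50 x 50 mm at y 55, z 105..125, on a column at y 120..134; end plates at x -80 and 80, top z 68, with two 10 mm rails along x (y 18 and 92) for the carriage.
- upper_bush (a point): Centre of the mouth of the fixed upper bushing, on top of its block, 125 mm above the bench; axes as the jig's. Vertical through bore 15 mm in diameter and 20 mm deep (z 105 to 125 mm).
- lower_bush (a point): Centre of the underside of the lower bushing on the sliding carriage, 45 mm above the bench; its bore is 15 mm in diameter, vertical, from z 45 to 65 mm. The space below it, down to the base plate's top at z 12 mm, is open (33 mm). It slides along the jig's x axis and is exactly under the upper bushing when the pointer is exactly on the mark.
- pointer_tip (a point): Tip of the dark steel pointer (4 mm wide) fixed to the carriage, 68 mm above the bench; it moves with the lower bushing along the jig's x axis.
- mark (a point): End, next to the pointer, of the black mark (a line 3 mm wide and 22 mm long, along the jig's y) on a small aluminium ledge beside the knob, 66 mm above the bench; axes as the jig's. Aligned means that pointer tip and mark have the same x in the jig's frame; the pointer starts 9 to 16 mm to the -x side.
- knob (a joint): Angle of the black knob in rad, 0 to 3.3, growing as it is turned clockwise seen from above (about 0.09 Nm). Every rad moves the carriage and pointer 8 mm towards the jig's +x; the pointer is on the mark at 2.0. It starts between 0 and 0.9 and stays where it is left.
- knob_grip (a point): Grip point on the knob's vertical axis, 92 mm above the bench. Black grip bar 42 mm long, 14 mm thick, from 67 to 99 mm above the bench, on a disc of 22 mm radius; the bar lies along the x axis of this point, which turns with the knob (at joint 0 along the jig's x axis).
- rack: Fixed block of wood 50 x 190 x 45 mm, origin at the centre of its underside. Three upright holes 13.2 mm wide, 35 mm deep, at y -60, 0 and 60 mm in its frame, hold the rod and the two other pins in an order that differs each time.
- rod: The guide rod: plain straight steel, 12 mm in diameter, 170 mm long, about 0.15 kg, loose. Origin at the centre of its lower end, z along the rod. It stands in the rack, lower end 10 mm and upper end 180 mm above the bench: the tallest of the three.
- rod_tip (a point): Centre of the rod's lower end, which has a small chamfer.
- rod_top (a point): Centre of the rod's upper end.
- short_pin: Bystander in the rack: plain steel pin 12 mm in diameter, 100 mm long, top at 110 mm above the bench. Origin at its lower end.
- headed_pin: Bystander in the rack: steel pin 12 mm in diameter, 115 mm long, with a head 24 mm wide at its top, 125 mm above the bench. Origin at its lower end.
- driver: Bystander: screwdriver with a black handle lying on the bench to the left of the jig, seen from the robot.
- oil: Bystander: red oil bottle, 50 mm wide and 110 mm high, standing on the bench beyond the rack.

How it is judged:
By the outcome, as a careful person would: the job done as asked, in the order asked, and still so for the second after the job is handed in, while the arm keeps its last pose, push and grip.
It also fails if it takes over 72 s, if anything falls off the work surface, if the arm or the gripper's body presses on something with over 40 N, if the wrist force passes 120 N, or if a joint passes its speed limit or range.

### The arm

A 7-joint arm with a two-finger parallel gripper is mounted at the origin on the work surface. World frame = base frame: x ahead of the robot, y to its left, z up, the work surface at z = 0. Lengths are in m, angles in rad, forces in N, time in s.
With the tool pointing down it reaches from about 0.4 to 0.85 m from the base axis. Payload 6.9 kg.
Tool frame: the origin (TCP) lies between the finger pads; the fingertips stand 14 mm ahead of it and the grasp point (between the pads) lies 5 mm behind it; y points along the fingers, z is the direction in which the jaws open and shut, and the axes are right-handed (so a half turn about y gives the same grasp; the last joint's range is limited). The gripper opens to 85 mm and grips with 20 to 120 N. Pads are 22 mm wide; open, the fingers measure 114 mm over their backs; the gripper's body (76 mm by 85 mm) begins 54 mm behind the grasp point. The pads swing forward as they close: fully open they stand 13 mm farther back than shut.
Start: joints at [-1.194, 0.507, -0.238, 1.5, 0.126, 1.149, -0.155], TCP at [0.167, 0.602, 0.245] pointing down, gripper open.
Joint ranges: [-3.08, 3.08], [-0.24, 2.05], [-1.43, 1.35], [0, 2.5], [-1.52, 4.66], [0.17, 1.96], [-2.89, 2.89]. Speed limits (rad/s): [2.39, 2.39, 3.14, 3.14, 3.14, 3.14, 3.14].

### API

Orientations are given as a 3x3 rotation matrix whose columns are the frame's x, y, z axes.
In Python, from station import arm gives the robot as it stands.
- The arm moves only by the shell command python3 -m jog 'ROWS' [FORCE]. ROWS is text: rows parted by semicolons, each of 7 numbers parted by spaces: the shift along the tool's x, y, z in mm, then the turn, a rotation vector about the tool's x, y, z in rad, then the closure, from -1 (fully open) to 1 (shut). A call has exactly 10 rows; each row is the pose to reach, as a shift and turn from the pose commanded when the call began, along the tool's axes at that moment; what a row does not reach only later rows make up. A row lasts 1/10 s, in which the tool goes at most 50 mm and 8.59 degrees, less where a joint would pass 70% of its speed; a pose out of reach is approached as far as the arm can. A call with a gripper value outside its range is refused whole. The fingers move at their own pace and stop on an object; FORCE is the grip in N (left out, the last holds). Time passes only in rows, so rows that repeat a pose let the fingers close, or fill a call up. It gives the time, the measured TCP pose, the force and the opening at its end, in the units of the state.
- arm.get_state(): the state, without advancing time (a new reading comes with each control period).
- arm.camera(name): name is "scene" or "top"; returns (picture, depth): 400x640x3 uint8, blue, green, red; 400x640 float32, m along the optical axis (not along the pixel's ray), 0 where there is no reading.
- arm.get_calibration(name): a dict with "mtx" (3x3 intrinsics, pixels), "D" ([k1, k2, p1, p2, k3] as OpenCV has them; the pictures are not rectified), "R" (3x3) and "t" (3): a world point X has camera coordinates R X + t. Camera axes: x right, y down, z forward; pixel columns grow to the right and rows downward; lengths in m; the calibration is good to about 2 mm. A picture is of the moment at which its call begins. get_calibration takes no time and is no camera call.
- arm.sign_off(): hands the job in, once; it reports no verdict.
Trained networks look in the newest picture that a camera, given by its name, has taken for a name from the list of things; names that differ only in an ending like _2 or _b are one class to them, and where a whole thing is asked for, a point or a joint stands for the part that bears it (a point fixed in the world has none). Each returns a list of dicts, best first, with "p" (0 to 1); they miss things now and then, are a little off and sometimes report something else, mostly with a low value. They report only what shows in the picture. A call takes as long as a camera call.
- arm.look_for(camera, label): "rect" ([left, top, right, bottom] in pixels, round what is visible of it).
- arm.silhouettes(camera, label): "mask" (400x640 bool, what is visible of it) and "rect" ([left, top, right, bottom] in pixels, round what is visible of it).
The state is a dict: "time": time; "q": joint angles; "qd": joint speeds; "joint_torque": joint torques, N m; "ee_pos": TCP position; "ee_rot": TCP orientation; "contact_force": force on the tool from outside, world axes, zero at the start; "wrist_torque": the same for the moment, N m; "gripper_width": opening from 0.0 (shut) to 1.0 (fully open).
Only numpy, scipy, OpenCV 4.12 (cv2) and the standard library are available. Lean on these libraries where they do the work, as an engineer would, in place of code of your own. Each camera call takes 0.05 s, during which the arm holds its last target.

## Working session

There is one attempt and no reset: what is moved stays moved. The work goes in short steps, Python scripts to look and compute and a shell command to move; the robot and the scene stay as the last step left them, time stands still between calls to the robot, and variables do not carry over. Pictures are saved under pics/ and viewed, and the job is handed in when it is done.

```bash
ls; mkdir -p pics
python3 - <<'E'
from station import arm
import cv2,numpy as np
s=arm.get_state()
for k in s: print(k,np.round(s[k],4).tolist())
for n in("scene","top"):
    im,d=arm.camera(n); cv2.imwrite(f"pics/{n}0.png",im)
    c=arm.get_calibration(n); print(n,{k:np.round(v,4).tolist() for k,v in c.items()})
E
```

```text
pics
time 0.0
q [-1.1945, 0.5083, -0.2375, 1.5011, 0.1257, 1.1489, -0.1548]
qd [-0.0003, -0.0015, 0.0007, -0.0009, 0.0007, 0.0006, 0.0008]
joint_torque [0.0001, -62.0596, -2.1865, -24.9659, 0.0127, 0.0119, 0.0]
ee_pos [0.1671, 0.6017, 0.2444]
ee_rot [[0.9636, -0.0004, 0.2675], [-0.2675, -0.0017, 0.9636], [0.0, -1.0, -0.0017]]
contact_force [-0.3515, 0.3173, -0.0936]
wrist_torque [-0.0021, -0.0045, -0.0252]
gripper_width 0.9957
scene {'mtx': [[377.4622, 0.0, 324.5466], [0.0, 377.4622, 205.0264], [0.0, 0.0, 1.0]], 'D': [0.0059, 0.0, 0.0, 0.0, 0.0], 'R': [[-0.2778, 0.9606, 0.0109], [0.6262, 0.1897, -0.7562], [-0.7285, -0.2032, -0.6542]], 't': [0.1328, -0.2599, 1.4248]}
top {'mtx': [[496.5088, 0.0, 319.5702], [0.0, 496.5088, 196.108], [0.0, 0.0, 1.0]], 'D': [-0.1399, 0.0, 0.0, 0.0, 0.0], 'R': [[-0.0213, -0.9996, -0.0199], [-0.987, 0.0242, -0.159], [0.1594, 0.0163, -0.9871]], 't': [0.0442, 0.5724, 1.3118]}
```

View pics/scene0.png

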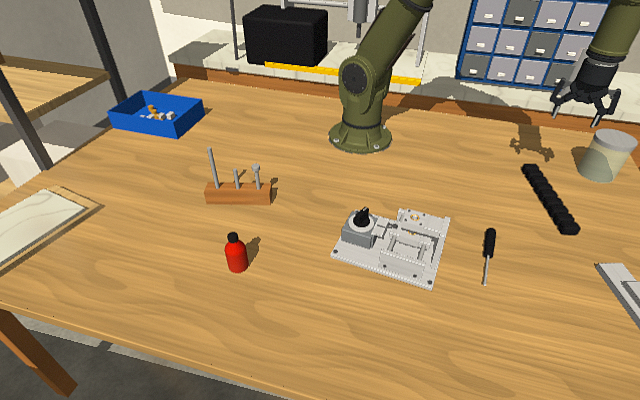

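View pics/top0.png

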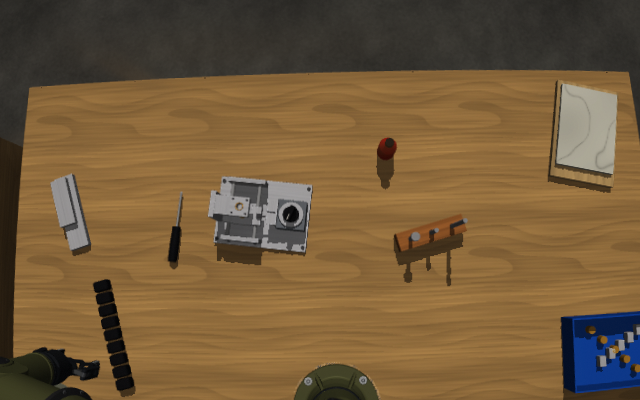

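```bash
cat > h.py <<'E'
import numpy as np,cv2
from station import arm
C={n:{k:np.array(v,float) for k,v in arm.get_calibration(n).items()} for n in("scene","top")}
def proj(n,X):
    c=C[n]; r,_=cv2.Rodrigues(c["R"])
    p,_=cv2.projectPoints(np.array(X,float).reshape(-1,1,3),r,c["t"],c["mtx"],c["D"]); return p.reshape(-1,2)
def ray(n,uv):
    c=C[n]; u=cv2.undistortPoints(np.array(uv,float).reshape(-1,1,2),c["mtx"],c["D"]).reshape(-1,2)
    d=np.c_[u,np.ones(len(u))]@c["R"]; o=-c["R"].T@c["t"]; return o,d
def atz(n,uv,z):
    o,d=ray(n,uv); return o+d*((z-o[2])/d[:,2])[:,None]
def fit(n,im,d,u0,v0,u1,v1,k,name):
    a=cv2.resize(im[v0:v1,u0:u1],None,fx=k,fy=k,interpolation=cv2.INTER_CUBIC); cv2.imwrite(name,a)
E
python3 - <<'E'
import cv2
im=cv2.imread("pics/top0.png")
cv2.imwrite("pics/tz_jig.png",cv2.resize(im[165:265,200:320],None,fx=6,fy=6,interpolation=cv2.INTER_CUBIC))
cv2.imwrite("pics/tz_rack.png",cv2.resize(im[200:290,380:480],None,fx=6,fy=6,interpolation=cv2.INTER_CUBIC))
im=cv2.imread("pics/scene0.png")
cv2.imwrite("pics/sz_jig.png",cv2.resize(im[195:295,325:455],None,fx=6,fy=6,interpolation=cv2.INTER_CUBIC))
cv2.imwrite("pics/sz_rack.png",cv2.resize(im[140:215,195:280],None,fx=7,fy=7,interpolation=cv2.INTER_CUBIC))
E
```

```text
(no output)
```

View pics/tz_jig.png

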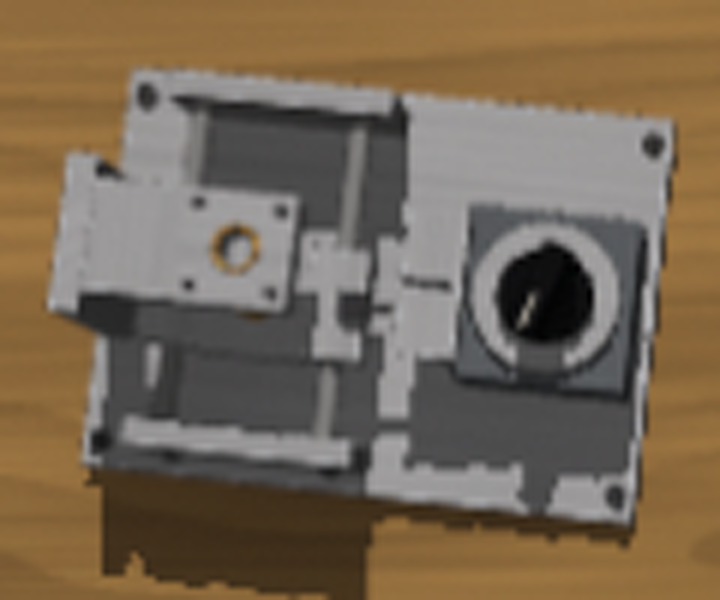

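View pics/sz_jig.png

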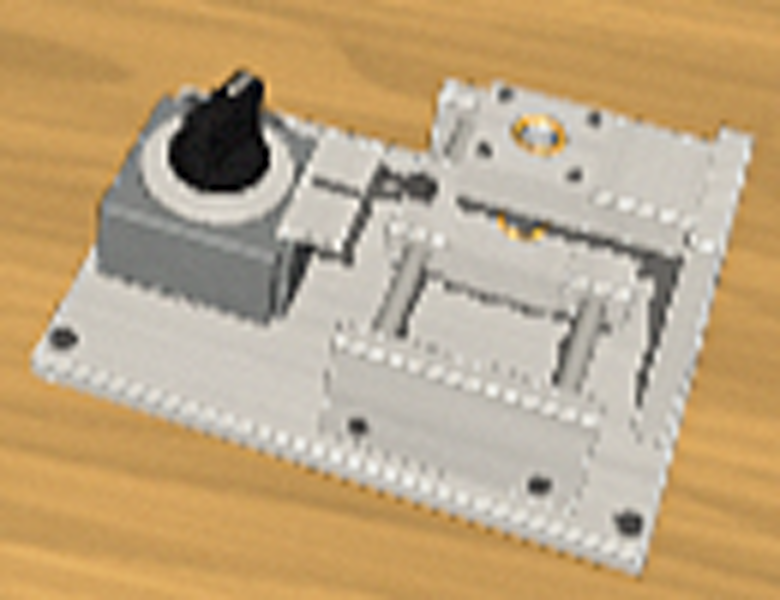

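View pics/tz_rack.png

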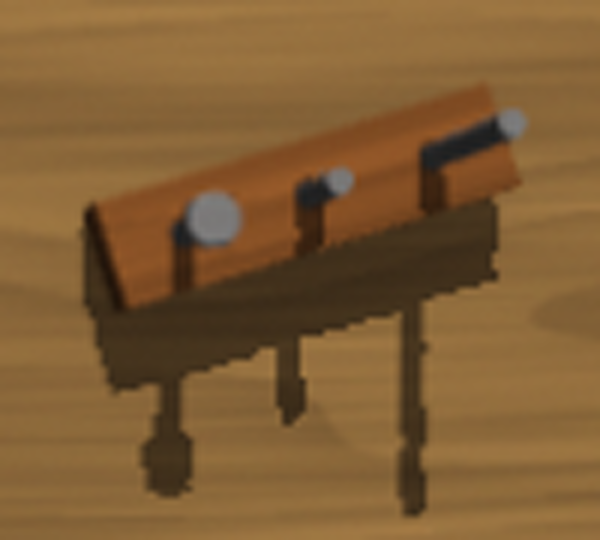

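View pics/sz_rack.png

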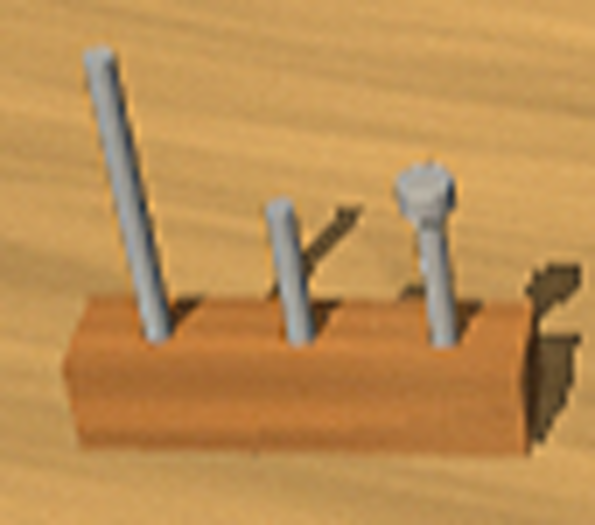

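```bash
cat > jf.py <<'E'
from h import *
from scipy.optimize import least_squares
def uz(z,o,k): z=np.array(z,float); return (z+.5)/k-.5+np.array(o)
TT=uz([(133,70),(672,120),(632,522),(236,248)],(200,165),6)
JT=np.array([(95,138,12),(95,-122,12),(-95,-122,12),(0,55,125)],float)/1e3
TS=uz([(38,355),(640,548),(538,134)],(325,195),6)
JS=np.array([(95,-122,12),(95,138,12),(0,55,125)],float)/1e3
def W(p,X): c,s=np.cos(p[2]),np.sin(p[2]); return X@np.array([[c,-s,0],[s,c,0],[0,0,1]]).T+[p[0],p[1],0]
def rt(p): return (proj("top",W(p,JT))-TT).ravel()
def rs(p): return (proj("scene",W(p,JS))-TS).ravel()
if __name__=="__main__":
  for nm,f in(("top",rt),("scene",rs),("both",lambda p:np.r_[rt(p),rs(p)])):
    r=least_squares(f,[.6,.1,0]); print(nm,r.x.round(4),r.fun.round(2))
    print(" bush",W(r.x,np.array([[0,.055,.125],[0,-.075,.092]])).round(4).tolist())
  print(atz("top",TT[3:],.125),atz("scene",TS[2:],.125))
  # rack pins tops
  t=uz([(512,124),(340,182),(215,219)],(380,200),6); s=uz([(100,55),(281,206),(427,185)],(195,140),7)
  for i,z in enumerate((.18,.11,.125)): print("pin",z,atz("top",t[i:i+1],z).round(4),atz("scene",s[i:i+1],z).round(4))
  b=uz([(157,337),(300,340),(443,342)],(195,140),7); print(atz("scene",b,.045).round(4))
  k=uz([(92,205),(487,84),(522,185),(126,308)],(380,200),6); print("rack top",atz("top",k,.045).round(4))
E
python3 jf.py
python3 - <<'E'
from h import *
for n in("top","scene"):
    im,d=arm.camera(n)
    for l in("rod","knob","upper_bush","rack","pointer_tip","mark","jig"):
        print(n,l,[(np.round(x["rect"],1).tolist(),round(x["p"],2)) for x in arm.look_for(n,l)[:2]])
E
```

```text
top [ 0.5329  0.1847 -0.1199] [-0.37 -0.27  0.42 -0.17  0.17  0.21 -0.22  0.18]
 bush [[0.5395, 0.2393, 0.125], [0.524, 0.1103, 0.092]]
scene [ 0.5302  0.1845 -0.1198] [-1.09 -0.49  0.96  0.61  0.05 -0.55]
 bush [[0.5368, 0.2391, 0.125], [0.5213, 0.11, 0.092]]
both [ 0.532   0.1845 -0.1188] [-0.36  0.11  0.46  0.12  0.27  0.51 -0.16  0.57 -1.24  0.05  0.98  1.17
 -0.01 -0.08]
 bush [[0.5385, 0.2392, 0.125], [0.5231, 0.1101, 0.092]]
[[0.53998093 0.23874528 0.125     ]] [[0.53879359 0.23920789 0.125     ]]
pin 0.18 [[ 0.4828 -0.3273  0.18  ]] [[ 0.4824 -0.3266  0.18  ]]
pin 0.11 [[ 0.467  -0.2699  0.11  ]] [[ 0.4666 -0.2689  0.11  ]]
pin 0.125 [[ 0.4514 -0.2122  0.125 ]] [[ 0.4551 -0.2085  0.125 ]]
[[ 0.487  -0.326   0.045 ]
 [ 0.4715 -0.2681  0.045 ]
 [ 0.4554 -0.2105  0.045 ]]
rack top [[ 0.4653 -0.1707  0.045 ]
 [ 0.5155 -0.3545  0.045 ]
 [ 0.4689 -0.3678  0.045 ]
 [ 0.4185 -0.1841  0.045 ]]
top rod [([451.2, 213.8, 465.0, 228.6], 0.53)]
top knob [([282.0, 204.2, 299.0, 224.3], 0.7)]
top upper_bush [([209.0, 173.5, 310.6, 248.5], 0.77)]
top rack [([394.3, 215.3, 461.1, 249.0], 0.78)]
top pointer_tip [([222.9, 206.4, 263.7, 225.6], 0.61), ([426.8, 228.8, 438.2, 236.9], 0.35)]
top mark [([207.2, 177.1, 312.7, 253.7], 0.61)]
top jig [([211.0, 176.7, 313.2, 253.2], 0.75)]
scene rod [([205.2, 149.2, 219.7, 186.5], 0.65)]
scene knob [([355.2, 205.4, 370.3, 228.3], 0.66), ([250.1, 165.7, 260.1, 188.3], 0.52)]
scene upper_bush [([328.5, 209.0, 447.0, 291.3], 0.88)]
scene rack [([204.4, 179.8, 271.5, 207.3], 0.96)]
scene pointer_tip [([390.3, 222.1, 431.3, 250.3], 0.55), ([351.8, 206.1, 369.6, 226.4], 0.48)]
scene mark [([327.5, 207.6, 452.1, 289.8], 0.91)]
scene jig [([331.8, 208.0, 448.7, 287.7], 0.76)]
```

```bash
cat > ov.py <<'E'
from jf import *
import sys
P=np.array([.5330,.1846,-.119])
def inv(p,X): c,s=np.cos(p[2]),np.sin(p[2]); return (X-[p[0],p[1],0])@np.array([[c,-s,0],[s,c,0],[0,0,1]])
if __name__=="__main__":
  m=uz([(405,282),(450,286),(372,308),(392,308)],(200,165),6)
  print((inv(P,np.r_[atz("top",m[:2],.066),atz("top",m[2:],.068)])*1e3).round(1))
  ms=uz([(315,180),(365,195),(380,180),(432,188)],(325,195),6)
  print((inv(P,np.r_[atz("scene",ms[:2],.066),atz("scene",ms[2:],.068)])*1e3).round(1))
  for n,o,w,h in(("top",(275,195),35,35),("scene",(335,200),50,40)):
    im=cv2.imread(f"pics/{n}0.png"); k=8; tiles=[]
    for th in(None,.3,.6,.9):
      a=cv2.resize(im[o[1]:o[1]+h,o[0]:o[0]+w],None,fx=k,fy=k,interpolation=cv2.INTER_CUBIC)
      if th is not None:
        R=np.array([[np.cos(th),np.sin(th)],[-np.sin(th),np.cos(th)]])
        for z,c in((.099,(0,255,0)),(.067,(0,0,255))):
          q=np.array([(21,7),(-21,7),(-21,-7),(21,-7)])/1e3@R.T+[0,-.075]
          X=W(P,np.c_[q,np.full(4,z)]); u=(proj(n,X)-o+.5)*k-.5
          cv2.polylines(a,[u.round().astype(int)],True,c,1)
      tiles.append(a)
    big=np.vstack([np.hstack(tiles[:2]),np.hstack(tiles[2:])]); big=big[:600,:800]; cv2.imwrite(f"pics/knob_{n}.png",big)
E
python3 ov.py
```

```text
[[ -0.2 -11.8  66. ]
 [ -0.1 -32.2  66. ]
 [-13.6   1.4  68. ]
 [-12.7  -7.6  68. ]]
[[ -1.3 -31.4  66. ]
 [ -1.   -9.2  66. ]
 [-10.3  -5.5  68. ]
 [-14.4  16.   68. ]]
```

View pics/knob_top.png

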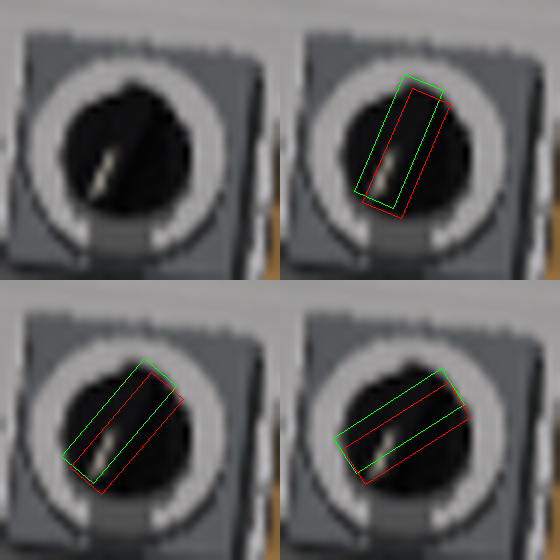

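View pics/knob_scene.png

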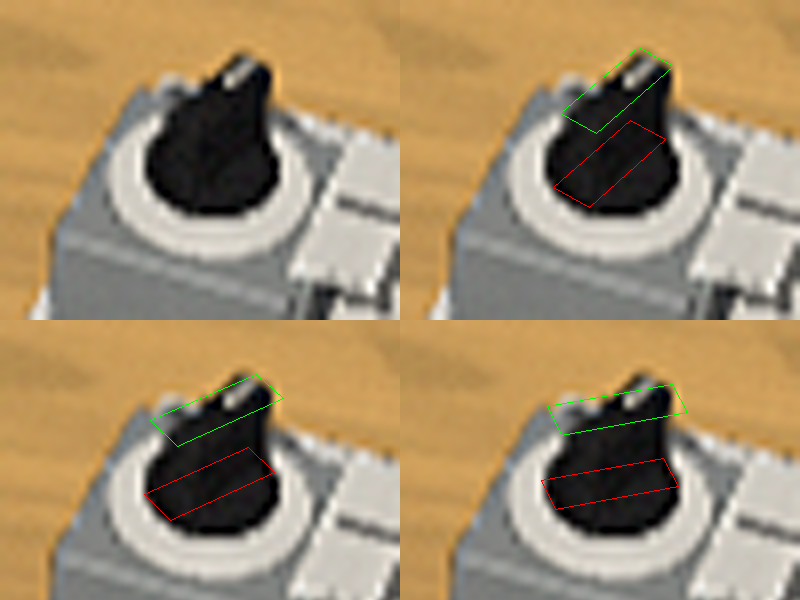

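```bash
cat > go.py <<'E'
from h import *
from scipy.spatial.transform import Rotation as Ro
# usage: go.py x y z heading(rad of tool z) -> shift mm & rotvec in tool axes, tool y straight down
def go(p,hd,quiet=False):
    s=arm.get_state(); R=np.array(s["ee_rot"]); x=np.array(s["ee_pos"])
    z=np.array([np.cos(hd),np.sin(hd),0]); y=np.array([0,0,-1.]); T=np.c_[np.cross(y,z),y,z]
    sh=R.T@(np.array(p)-x)*1e3; rv=Ro.from_matrix(R.T@T).as_rotvec()
    print("t",round(s["time"],2),"pos",x.round(4),"head",round(np.arctan2(R[1,2],R[0,2]),4),"F",np.round(s["contact_force"],1),"w",round(s["gripper_width"],3),"q",np.round(s["q"],2))
    print("shift",sh.round(1),"rot",rv.round(4))
if __name__=="__main__":
    import sys; a=[float(v) for v in sys.argv[1:]]; go(a[:3],a[3])
E
python3 go.py .5235 .110 .2 1.09
```

```text
t 0.9 pos [0.1672 0.6022 0.2453] head 1.3 F [0.2 0.1 0.1] w 1.005 q [-1.19  0.51 -0.24  1.5   0.13  1.15 -0.15]
shift [ 475.    45.3 -379. ] rot [-0.    0.21 -0.  ]
```

```bash
python3 -m jog '20 0 -16 0 0 0 -0.5; 48 0 -38 0 0 0 0; 76 0 -61 0 0 0 0; 105 0 -84 0 0.03 0 0; 133 0 -107 0 0.06 0 0; 162 0 -129 0 0.09 0 0; 190 0 -152 0 0.12 0 0; 219 0 -175 0 0.15 0 0; 247 0 -197 0 0.18 0 0; 270 0 -215 0 0.21 0 0' 30; python3 go.py .5235 .110 .2 1.09
```

```text
time: 1.9
ee_pos: [0.371, 0.3209, 0.2455]
ee_rot: [[0.885, 0.001, 0.465], [-0.465, -0.0, 0.885], [0.001, -1.0, 0.0]]
contact_force: [0.3, 0.3, 0.7]
gripper_width: 0.5
t 1.9 pos [0.371  0.3209 0.2455] head 1.0874 F [0.3 0.3 0.7] w 0.5 q [-0.67  0.3  -0.13  1.84  0.04  1.    0.27]
shift [ 233.    45.7 -115.9] rot [-0.0002 -0.0026  0.0006]
```

```bash
python3 -m jog '25 0 -12 0 0 0 0; 55 0 -27 0 0 0 0; 85 0 -42 0 0 0 0; 115 5 -57 0 0 0 0; 145 15 -72 0 0 0 0; 175 25 -87 0 0 0 0; 205 35 -102 0 0 0 0; 225 42 -112 0 0 0 0; 233 45 -116 0 0 0 0; 233 45 -116 0 0 0 0'; python3 go.py .5235 .110 .089 1.09
python3 - <<'E'
from h import *
im,d=arm.camera("scene"); cv2.imwrite("pics/s1.png",cv2.resize(im[130:270,290:460],None,fx=4,fy=4,interpolation=cv2.INTER_CUBIC))
im,d=arm.camera("top"); cv2.imwrite("pics/t1.png",cv2.resize(im[150:270,190:340],None,fx=4,fy=4,interpolation=cv2.INTER_CUBIC))
E
```

```text
time: 2.9
ee_pos: [0.523, 0.1114, 0.1999]
ee_rot: [[0.886, -0.001, 0.464], [-0.464, -0.0, 0.886], [-0.0, -1.0, -0.001]]
contact_force: [0.2, 0.6, 0.4]
gripper_width: 0.504
t 2.9 pos [0.523  0.1114 0.1999] head 1.088 F [0.2 0.6 0.4] w 0.504 q [-0.23  0.41 -0.04  1.81  0.02  0.93  0.81]
shift [  1.1 110.9  -0.9] rot [ 0.0006 -0.002  -0.0004]
```

View pics/s1.png

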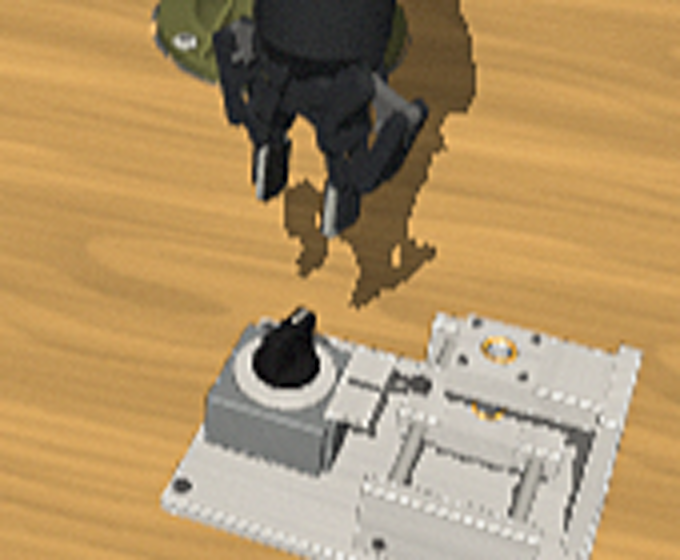

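View pics/t1.png

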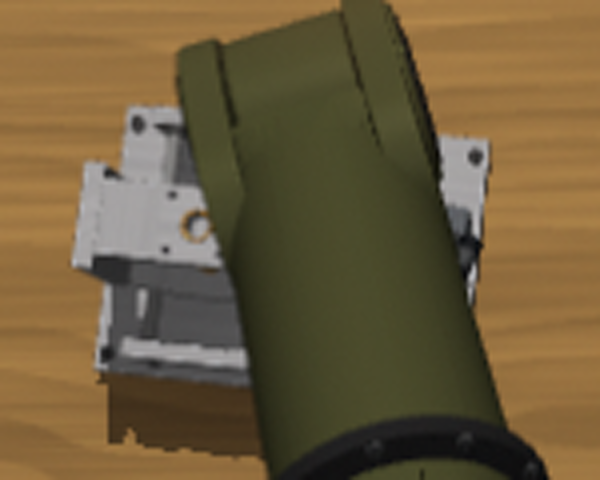

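```bash
python3 -m jog '1 15 -1 0 0 0 0; 1 32 -1 0 0 0 0; 1 50 -1 0 0 0 0; 1 68 -1 0 0 0 0; 1 82 -1 0 0 0 0; 1 94 -1 0 0 0 0; 1 103 -1 0 0 0 0; 1 108 -1 0 0 0 0; 1 110 -1 0 0 0 0; 1 110 -1 0 0 0 0'; python3 go.py .5235 .110 .089 1.09
python3 - <<'E'
from h import *
im,d=arm.camera("scene"); cv2.imwrite("pics/s2.png",cv2.resize(im[165:265,320:440],None,fx=6,fy=6,interpolation=cv2.INTER_CUBIC))
E
```

```text
time: 4.0
ee_pos: [0.5233, 0.111, 0.0904]
ee_rot: [[0.887, 0.0, 0.462], [-0.462, 0.0, 0.887], [0.0, -1.0, 0.0]]
contact_force: [0.4, -0.8, -0.6]
gripper_width: 0.501
t 4.0 pos [0.5233 0.111  0.0904] head 1.09 F [ 0.4 -0.8 -0.6] w 0.501 q [-0.23  0.55 -0.03  1.94  0.03  0.66  0.81]
shift [ 0.6  1.4 -0.8] rot [-0.0001  0.      0.0001]
```

View pics/s2.png

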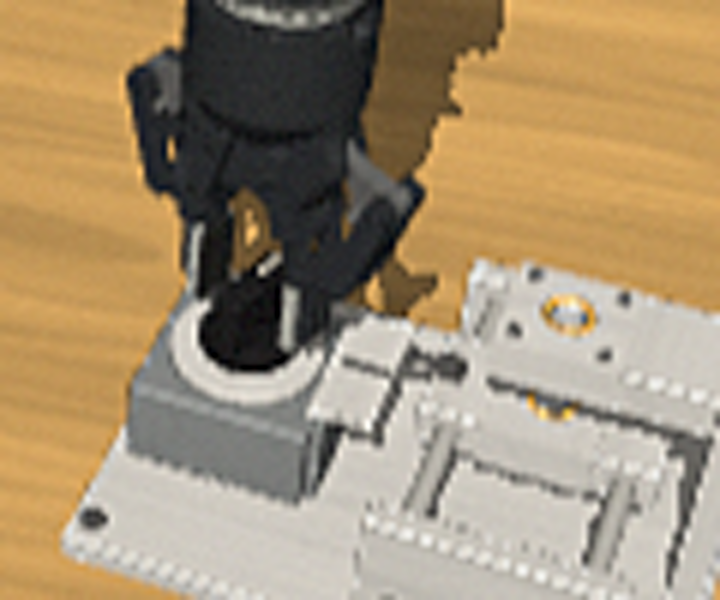

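```bash
python3 -m jog '0 0 0 0 0 0 0.2; 0 0 0 0 0 0 0.4; 0 0 0 0 0 0 0.6; 0 0 0 0 0 0 0.8; 0 0 0 0 0 0 1; 0 0 0 0 0 0 1; 0 0 0 0 0 0 1; 0 0 0 0 0 0 1; 0 0 0 0 0 0 1; 0 0 0 0 0 0 1' 40; python3 go.py .5235 .110 .089 1.09
python3 - <<'E'
from h import *
print(np.round(arm.get_state()["wrist_torque"],3))
im,d=arm.camera("scene"); cv2.imwrite("pics/s3.png",cv2.resize(im[165:265,320:440],None,fx=6,fy=6,interpolation=cv2.INTER_CUBIC))
E
```

```text
time: 5.05
ee_pos: [0.5232, 0.1106, 0.0906]
ee_rot: [[0.886, 0.0, 0.463], [-0.463, -0.0, 0.886], [0.0, -1.0, -0.0]]
contact_force: [-0.9, -1.5, 5.6]
gripper_width: 0.157
t 5.05 pos [0.5232 0.1106 0.0906] head 1.0896 F [-0.9 -1.5  5.6] w 0.157 q [-0.23  0.55 -0.03  1.94  0.03  0.66  0.81]
shift [ 0.5  1.6 -0.4] rot [ 0.0001 -0.0004  0.0003]
[-0.307  0.321 -0.041]
```

View pics/s3.png

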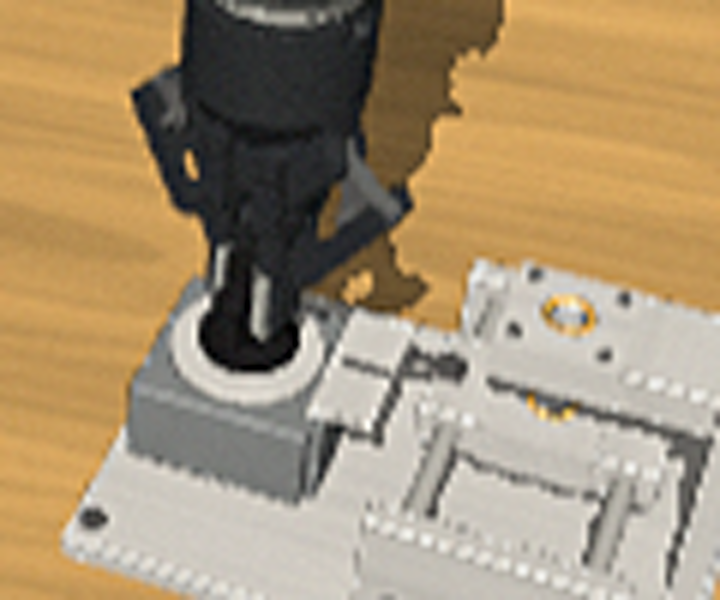

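```bash
python3 -m jog '0 0 0 0 0.05 0 1; 0 0 0 0 0.12 0 1; 0 0 0 0 0.2 0 1; 0 0 0 0 0.28 0 1; 0 0 0 0 0.36 0 1; 0 0 0 0 0.44 0 1; 0 0 0 0 0.52 0 1; 0 0 0 0 0.58 0 1; 0 0 0 0 0.6 0 1; 0 0 0 0 0.6 0 1'; python3 go.py .5235 .110 .0905 -0.548
python3 - <<'E'
from h import *
print(np.round(arm.get_state()["wrist_torque"],3))
E
```

```text
time: 6.1
ee_pos: [0.5233, 0.1106, 0.0907]
ee_rot: [[0.47, 0.0, 0.883], [-0.883, -0.0, 0.47], [0.0, -1.0, 0.0]]
contact_force: [-1.2, -0.9, 5.2]
gripper_width: 0.157
t 6.1 pos [0.5233 0.1106 0.0907] head 0.4893 F [-1.2 -0.9  5.2] w 0.157 q [-0.35  0.55  0.14  1.94 -0.12  0.66  0.36]
shift [ 0.7  0.2 -0.1] rot [-5.0000e-04  1.0373e+00  3.0000e-04]
[-0.298  0.304 -0.051]
```

Run:
```python
from h import *
im,d=arm.camera("scene"); cv2.imwrite("pics/s4.png",cv2.resize(im[165:265,320:440],None,fx=6,fy=6,interpolation=cv2.INTER_CUBIC))
```

```text
(no output)
```

View pics/s4.png

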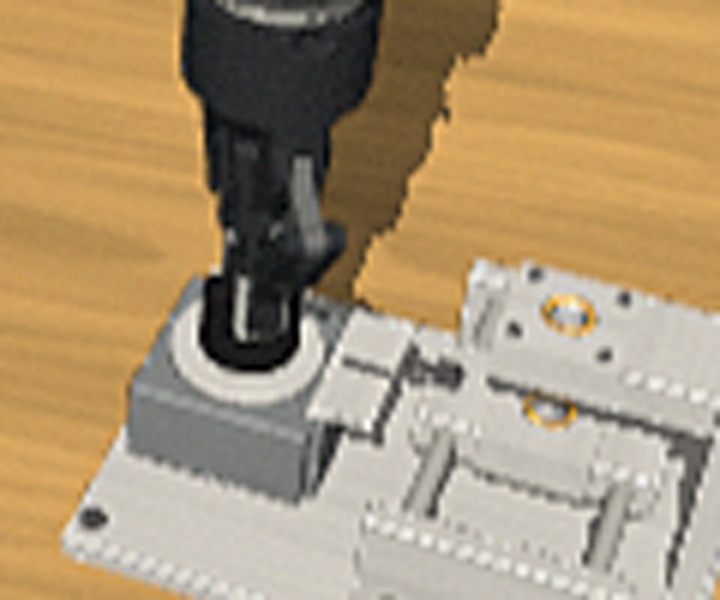

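```bash
python3 -m jog '0 0 0 0 0.06 0 1; 0 0 0 0 0.15 0 1; 0 0 0 0 0.25 0 1; 0 0 0 0 0.35 0 1; 0 0 0 0 0.45 0 1; 0 0 0 0 0.55 0 1; 0 0 0 0 0.65 0 1; 0 0 0 0 0.75 0 1; 0 0 0 0 0.8 0 1; 0 0 0 0 0.8 0 1'; python3 go.py .5235 .110 .0905 -0.548
python3 - <<'E'
from h import *
im,d=arm.camera("scene"); cv2.imwrite("pics/s5.png",cv2.resize(im[205:245,365:415],None,fx=14,fy=14,interpolation=cv2.INTER_CUBIC))
cv2.imwrite("pics/s5raw.png",im)
E
```

```text
time: 7.15
ee_pos: [0.5234, 0.1106, 0.0907]
ee_rot: [[-0.307, 0.001, 0.952], [-0.952, -0.0, -0.307], [0.0, -1.0, 0.001]]
contact_force: [-1.4, -1.1, 5.3]
gripper_width: 0.158
t 7.15 pos [0.5234 0.1106 0.0907] head -0.3118 F [-1.4 -1.1  5.3] w 0.158 q [-0.5   0.58  0.38  1.94 -0.33  0.68 -0.24]
shift [0.6 0.2 0.2] rot [-0.0007  0.2362  0.    ]
```

View pics/s5.png

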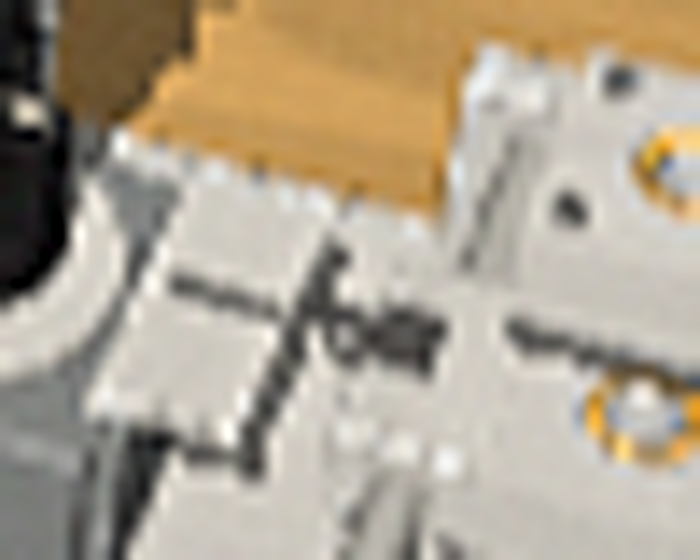

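```bash
python3 -m jog '0 0 0 0 0.04 0 1; 0 0 0 0 0.08 0 1; 0 0 0 0 0.12 0 1; 0 0 0 0 0.16 0 1; 0 0 0 0 0.2 0 1; 0 0 0 0 0.22 0 1; 0 0 0 0 0.235 0 1; 0 0 0 0 0.235 0 1; 0 0 0 0 0.235 0 1; 0 0 0 0 0.235 0 1'; python3 go.py .5235 .110 .0905 -0.548
python3 - <<'E'
from h import *
im,d=arm.camera("scene"); cv2.imwrite("pics/s6.png",cv2.resize(im[205:245,365:415],None,fx=14,fy=14,interpolation=cv2.INTER_CUBIC))
E
```

```text
time: 8.2
ee_pos: [0.5235, 0.1106, 0.0907]
ee_rot: [[-0.519, 0.001, 0.855], [-0.855, -0.0, -0.519], [-0.0, -1.0, 0.001]]
contact_force: [-1.3, -1.4, 6.0]
gripper_width: 0.155
t 8.2 pos [0.5235 0.1106 0.0907] head -0.546 F [-1.3 -1.4  6. ] w 0.155 q [-0.55  0.59  0.45  1.94 -0.39  0.7  -0.41]
shift [0.5 0.2 0.3] rot [-0.0007  0.002  -0.0004]
```

View pics/s6.png

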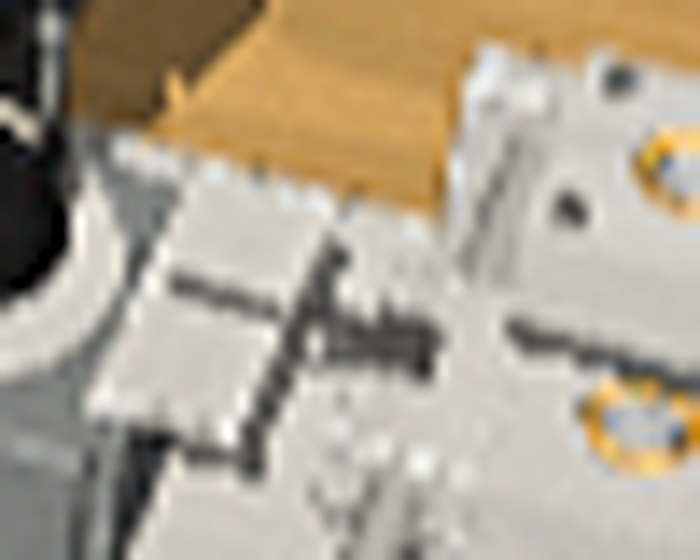

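```bash
python3 -m jog '0 0 0 0 0 0 0.4; 0 0 0 0 0 0 0; 0 0 0 0 0 0 0; 0 0 0 0 0 0 0; 0 -10 0 0 0 0 0; 0 -30 0 0 0 0 0; 0 -60 0 0 0 0 0; 0 -95 0 0 0 0 0; 0 -130 0 0 0 0 0; 0 -150 0 0 0 0 0' 40; python3 go.py .4826 -.327 .24 -0.55
```

```text
time: 9.25
ee_pos: [0.524, 0.1105, 0.2438]
ee_rot: [[-0.519, 0.004, 0.855], [-0.855, 0.001, -0.519], [-0.003, -1.0, 0.003]]
contact_force: [0.2, 0.1, -0.3]
gripper_width: 0.501
t 9.25 pos [0.524  0.1105 0.2438] head -0.5456 F [ 0.2  0.1 -0.3] w 0.501 q [-0.64  0.41  0.56  1.75 -0.25  1.05 -0.53]
shift [395.5   3.3 191.6] rot [-0.0027  0.0044 -0.0025]
```

```bash
python3 -m jog '25 0 12 0 0 0 0; 65 0 31 0 0 0 0; 108 0 52 0 0 0 0; 150 0 73 0 0 0 0; 193 0 93 0 0 0 0; 235 0 114 0 0 0 0; 278 0 134 0 0 0 0; 320 2 155 0 0 0 0; 360 3 174 0 0 0 0; 385 3 186 0 0 0 0'; python3 go.py .4826 -.327 .24 -0.55
python3 - <<'E'
from h import *
im,d=arm.camera("top"); cv2.imwrite("pics/t7raw.png",im)
cv2.imwrite("pics/t7.png",cv2.resize(im[165:265,200:320],None,fx=6,fy=6,interpolation=cv2.INTER_CUBIC))
im,d=arm.camera("scene"); cv2.imwrite("pics/s7.png",cv2.resize(im[205:245,365:415],None,fx=14,fy=14,interpolation=cv2.INTER_CUBIC)); cv2.imwrite("pics/s7raw.png",im)
cv2.imwrite("pics/s7r.png",cv2.resize(im[110:215,180:300],None,fx=6,fy=6,interpolation=cv2.INTER_CUBIC));
E
```

```text
time: 10.25
ee_pos: [0.4811, -0.3187, 0.2381]
ee_rot: [[-0.522, -0.0, 0.853], [-0.853, -0.002, -0.522], [0.002, -1.0, 0.001]]
contact_force: [0.3, -0.3, 0.1]
gripper_width: 0.499
t 10.25 pos [ 0.4811 -0.3187  0.2381] head -0.5487 F [ 0.3 -0.3  0.1] w 0.499 q [ 0.17  0.49  0.59  1.65 -0.3   1.09  0.29]
shift [ 6.3 -1.9  5.7] rot [-0.0009  0.0013  0.0017]
```

View pics/t7.png

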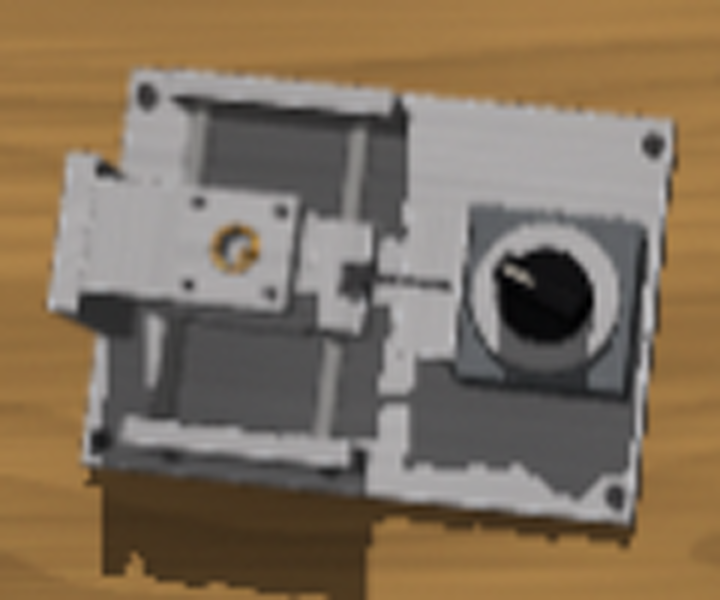

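View pics/s7.png

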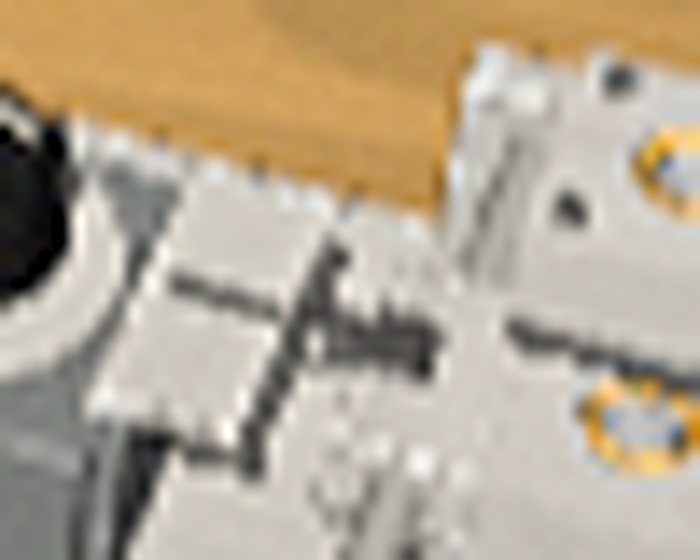

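View pics/s7r.png

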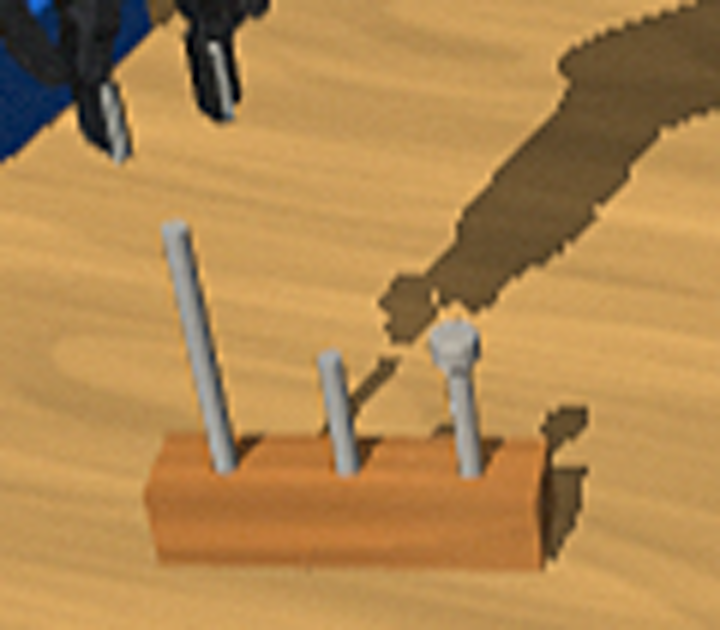

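```bash
cat > pm.py <<'E'
from ov import *
def meas(n,im):
    # resample in jig frame: rows jig x, cols jig y, at z
    g=cv2.cvtColor(im,cv2.COLOR_BGR2GRAY).astype(np.float32); out={}
    xs=np.arange(-9,9.01,.25)/1e3
    for nm,z,ys in(("mark",.066,np.arange(-29,-13,.5)/1e3),("ptr",.068,np.arange(-7.5,1,.5)/1e3)):
        X=np.array([[(x,y,z) for y in ys] for x in xs]).reshape(-1,3)
        u=proj(n,W(P,X)).astype(np.float32)
        v=cv2.remap(g,u[:,:1],u[:,1:],cv2.INTER_CUBIC).reshape(len(xs),len(ys))
        pr=v.mean(1); w=np.clip(np.median(pr)-15-pr,0,None)
        i=np.argmin(np.where(abs(xs)<.006,pr,1e9)); m=abs(xs-xs[i])<.004
        out[nm]=(w[m]*xs[m]).sum()/w[m].sum()*1e3
    return out
if __name__=="__main__":
    print(meas("top",cv2.imread("pics/t7raw.png")),meas("scene",cv2.imread("pics/s7raw.png")))
E
python3 pm.py; python3 go.py .4826 -.327 .24 -0.55
python3 - <<'E'
from ov import *
for n,f,o,w,h,k in(("top","t7raw",(255,200),30,22,20),("scene","s7raw",(365,205),35,30,20)):
    im=cv2.imread(f"pics/{f}.png"); a=cv2.resize(im[o[1]:o[1]+h,o[0]:o[0]+w],None,fx=k,fy=k,interpolation=cv2.INTER_CUBIC)
    for q,c in(([(0,-34,66),(0,-12,66)],(0,0,255)),([(0,-10,68),(0,5,68)],(0,255,0))):
        u=(proj(n,W(P,np.array(q)/1e3))-o+.5)*k-.5; cv2.polylines(a,[u.round().astype(int)],False,c,1)
    cv2.imwrite(f"pics/ov_{n}.png",a)
E
```

```text
{'mark': np.float64(0.12450672499738583), 'ptr': np.float64(0.09416843675921574)} {'mark': np.float64(-0.5035012741289263), 'ptr': np.float64(-0.938464490186461)}
t 10.35 pos [ 0.4805 -0.3199  0.2382] head -0.552 F [ 0.1 -0.4  0.3] w 0.502 q [ 0.17  0.49  0.59  1.65 -0.3   1.09  0.29]
shift [ 4.9 -1.8  5.5] rot [-0.0015 -0.002   0.0031]
```

View pics/ov_top.png

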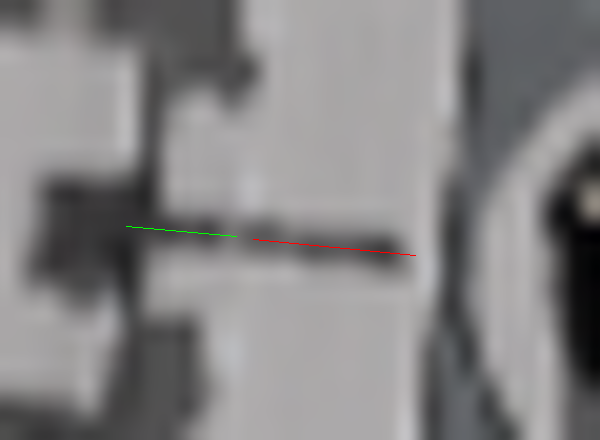

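View pics/ov_scene.png

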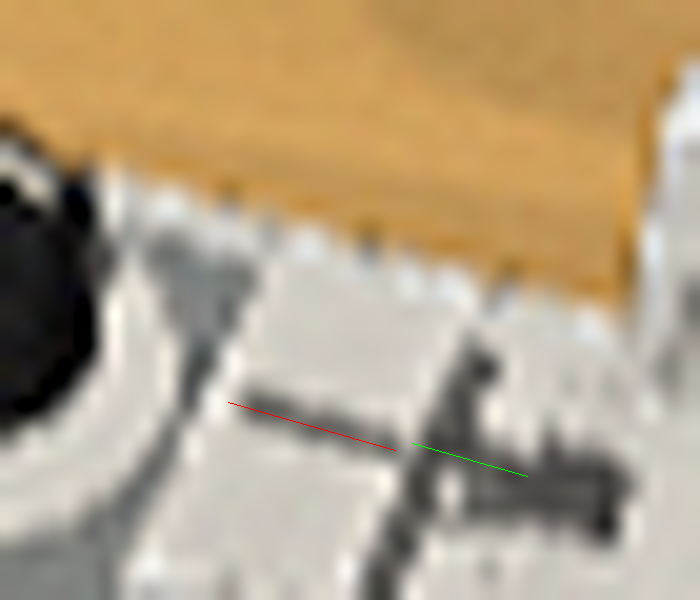

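```bash
python3 -m jog '2 0 2 0 0 0 0; 5 0 5 0 0 0 0; 5 0 5 0 0 0 0; 5 0 5 0 0 0 0; 5 0 5 0 0 0 0; 5 0 5 0 0 0 0; 5 5 5 0 0 0 0; 5 10 5 0 0 0 0; 5 14 5 0 0 0 0; 5 14 5 0 0 0 0'; python3 go.py .4826 -.327 .15 -0.55
```

```text
time: 11.35
ee_pos: [0.484, -0.3214, 0.2224]
ee_rot: [[-0.519, -0.001, 0.855], [-0.855, 0.001, -0.519], [0.0, -1.0, -0.001]]
contact_force: [0.7, 0.0, -0.1]
gripper_width: 0.497
t 11.35 pos [ 0.484  -0.3214  0.2224] head -0.5451 F [ 0.7  0.  -0.1] w 0.497 q [ 0.18  0.51  0.58  1.66 -0.31  1.06  0.31]
shift [ 5.6 72.4  1.8] rot [0.0014 0.0049 0.    ]
```

```bash
python3 -m jog '2 0 1 0 0.004 0 0; 5 0 2 0 0.004 0 0; 5.6 0 1.8 0 0.004 0 0; 5.6 10 1.8 0 0.004 0 0; 5.6 22 1.8 0 0.004 0 0; 5.6 36 1.8 0 0.004 0 0; 5.6 50 1.8 0 0.004 0 0; 5.6 62 1.8 0 0.004 0 0; 5.6 70 1.8 0 0.004 0 0; 5.6 72 1.8 0 0.004 0 0'; python3 go.py .4826 -.327 .15 -0.55
python3 - <<'E'
from h import *
im,d=arm.camera("scene"); cv2.imwrite("pics/s8raw.png",im)
cv2.imwrite("pics/s8.png",cv2.resize(im[110:215,180:300],None,fx=6,fy=6,interpolation=cv2.INTER_CUBIC));
E
```

```text
time: 12.35
ee_pos: [0.4826, -0.327, 0.15]
ee_rot: [[-0.522, -0.002, 0.853], [-0.853, 0.001, -0.522], [0.0, -1.0, -0.002]]
contact_force: [-0.8, -0.6, 0.2]
gripper_width: 0.499
t 12.35 pos [ 0.4826 -0.327   0.15  ] head -0.549 F [-0.8 -0.6  0.2] w 0.499 q [ 0.22  0.59  0.54  1.75 -0.37  0.91  0.36]
shift [ 0. -0.  0.] rot [0.0019 0.001  0.0001]
```

View pics/s8.png

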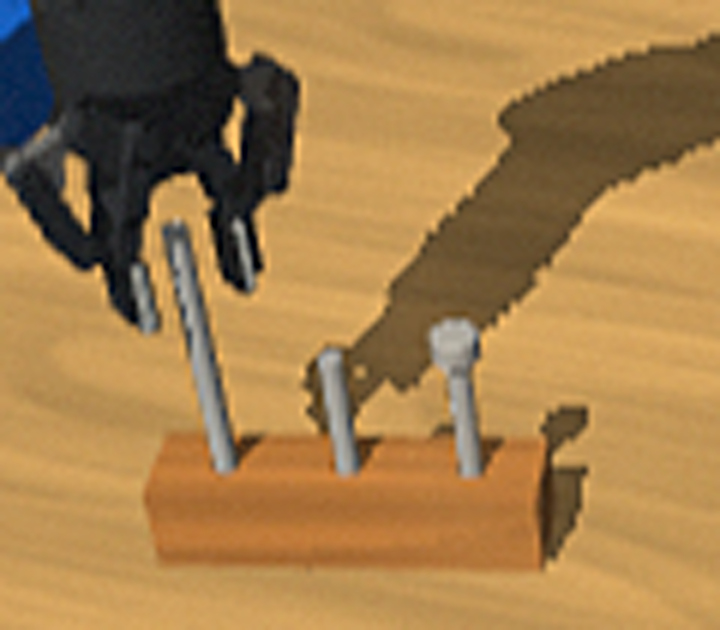

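Scene picture: the rod top (175,230) sits between the two pads (145,300) and (242,255). Close on it.

```bash
python3 -m jog '0 0 0 0 0 0 0.2; 0 0 0 0 0 0 0.4; 0 0 0 0 0 0 0.6; 0 0 0 0 0 0 0.8; 0 0 0 0 0 0 1; 0 0 0 0 0 0 1; 0 0 0 0 0 0 1; 0 0 0 0 0 0 1; 0 0 0 0 0 0 1; 0 0 0 0 0 0 1' 60; python3 go.py .4826 -.327 .15 -0.55
python3 - <<'E'
from h import *
print(np.round(arm.get_state()["wrist_torque"],3))
im,d=arm.camera("scene"); cv2.imwrite("pics/s9raw.png",im)
cv2.imwrite("pics/s9.png",cv2.resize(im[110:215,180:300],None,fx=6,fy=6,interpolation=cv2.INTER_CUBIC));
E
```

```text
time: 13.4
ee_pos: [0.4832, -0.3276, 0.1518]
ee_rot: [[-0.522, 0.001, 0.853], [-0.853, -0.0, -0.522], [-0.0, -1.0, 0.001]]
contact_force: [-0.5, 0.3, 5.8]
gripper_width: 0.119
t 13.4 pos [ 0.4832 -0.3276  0.1518] head -0.5491 F [-0.5  0.3  5.8] w 0.119 q [ 0.22  0.58  0.54  1.75 -0.37  0.91  0.36]
shift [-0.2  1.8 -0.8] rot [-0.0009  0.0009 -0.    ]
[ 0.133  0.205 -0.033]
```

View pics/s9.png

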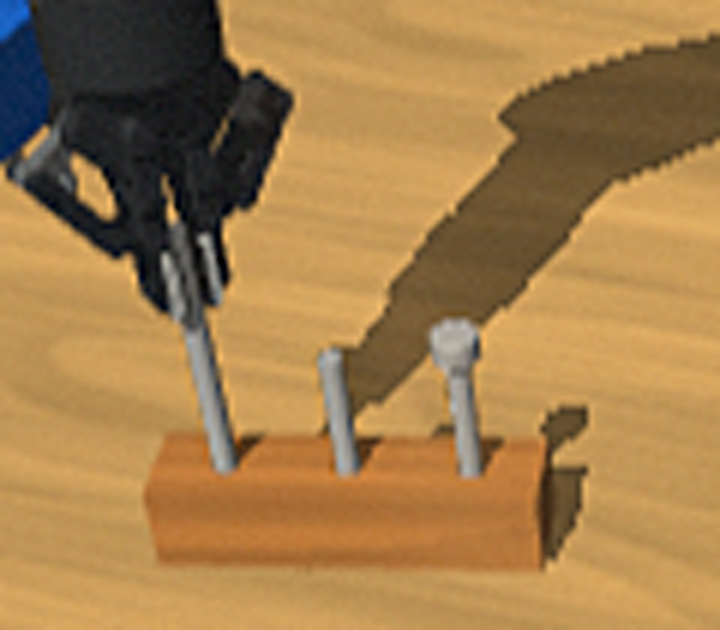

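```bash
python3 -m jog '0 -4 0 0 0 0 1; 0 -12 0 0 0 0 1; 0 -24 0 0 0 0 1; 0 -40 0 0 0 0 1; 0 -60 0 0 0 0 1; 0 -82 0 0 0 0 1; 0 -104 0 0 0 0 1; 0 -124 0 0 0 0 1; 0 -140 0 0 0 0 1; 0 -148 0 0 0 0 1'; python3 go.py .54 .239 .31 -0.55
python3 - <<'E'
from h import *
im,d=arm.camera("scene"); cv2.imwrite("pics/s10.png",cv2.resize(im[70:215,180:300],None,fx=4,fy=4,interpolation=cv2.INTER_CUBIC));
E
```

```text
time: 14.45
ee_pos: [0.483, -0.3278, 0.3016]
ee_rot: [[-0.522, 0.002, 0.853], [-0.853, -0.001, -0.522], [0.0, -1.0, 0.002]]
contact_force: [0.0, 0.5, -1.8]
gripper_width: 0.123
t 14.45 pos [ 0.483  -0.3278  0.3016] head -0.5493 F [ 0.   0.5 -1.8] w 0.123 q [ 0.17  0.45  0.61  1.53 -0.27  1.24  0.27]
shift [-513.2   -9.1 -247.3] rot [-0.0025  0.0007  0.0001]
```

View pics/s10.png

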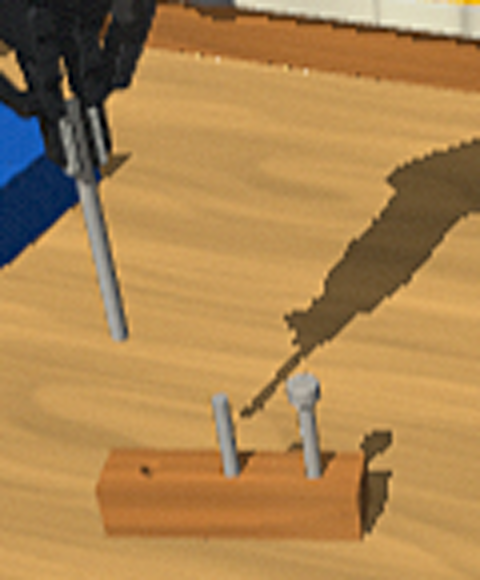

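```bash
python3 -m jog '-15 0 -7 0 0 0 1; -40 0 -19 0 -0.03 0 1; -70 0 -34 0 -0.06 0 1; -102 0 -49 0 -0.1 0 1; -134 0 -65 0 -0.14 0 1; -166 0 -80 0 -0.18 0 1; -198 0 -95 0 -0.22 0 1; -225 0 -108 0 -0.25 0 1; -245 0 -118 0 -0.25 0 1; -256 0 -123 0 -0.25 0 1'; python3 go.py .54 .239 .30 -0.05
```

```text
time: 15.5
ee_pos: [0.5114, -0.0424, 0.2987]
ee_rot: [[-0.292, -0.001, 0.956], [-0.956, 0.001, -0.292], [-0.0, -1.0, -0.001]]
contact_force: [-1.2, -0.9, -1.5]
gripper_width: 0.125
t 15.5 pos [ 0.5114 -0.0424  0.2987] head -0.2963 F [-1.2 -0.9 -1.5] w 0.125 q [-0.33  0.32  0.51  1.7  -0.17  1.16 -0.07]
shift [-277.5   -1.1  -54.8] rot [ 0.0013 -0.2463 -0.0006]
```

```bash
python3 -m jog '-15 0 -3 0 0 0 1; -45 0 -9 0 -0.03 0 1; -80 0 -16 0 -0.06 0 1; -115 0 -23 0 -0.1 0 1; -150 0 -30 0 -0.14 0 1; -185 0 -37 0 -0.18 0 1; -220 0 -44 0 -0.22 0 1; -250 0 -50 0 -0.246 0 1; -270 0 -54 0 -0.246 0 1; -277 0 -55 0 -0.246 0 1'; python3 go.py .54 .239 .30 -0.05
python3 -m jog '0 0 0 0 0 0 1; 0 0 0 0 0 0 1; 0 0 0 0 0 0 1; 0 0 0 0 0 0 1; 0 0 0 0 0 0 1; 0 0 0 0 0 0 1; 0 0 0 0 0 0 1; 0 0 0 0 0 0 1; 0 0 0 0 0 0 1; 0 0 0 0 0 0 1' >/dev/null; python3 go.py .54 .239 .30 -0.05
python3 - <<'E'
from h import *
im,d=arm.camera("scene"); cv2.imwrite("pics/s11raw.png",im); np.save("d11.npy",d)
cv2.imwrite("pics/s11.png",cv2.resize(im[100:270,330:460],None,fx=4,fy=4,interpolation=cv2.INTER_CUBIC))
im,d=arm.camera("top"); cv2.imwrite("pics/t11raw.png",im)
cv2.imwrite("pics/t11.png",cv2.resize(im[150:270,190:340],None,fx=4,fy=4,interpolation=cv2.INTER_CUBIC))
E
```

```text
time: 16.5
ee_pos: [0.5406, 0.2378, 0.2986]
ee_rot: [[-0.052, -0.001, 0.999], [-0.999, -0.0, -0.052], [0.0, -1.0, -0.001]]
contact_force: [-0.4, -0.5, -0.9]
gripper_width: 0.124
t 16.5 pos [0.5406 0.2378 0.2986] head -0.0517 F [-0.4 -0.5 -0.9] w 0.124 q [-0.69  0.43  0.38  1.51 -0.16  1.23 -0.35]
shift [-1.1 -1.4 -0.6] rot [ 0.001  -0.0017  0.0002]
t 17.5 pos [0.5407 0.2361 0.2992] head -0.0529 F [-0.2 -0.2 -1.3] w 0.124 q [-0.69  0.43  0.38  1.51 -0.16  1.23 -0.35]
shift [-2.8 -0.8 -0.8] rot [ 0.0001 -0.0029  0.0001]
```

View pics/s11.png

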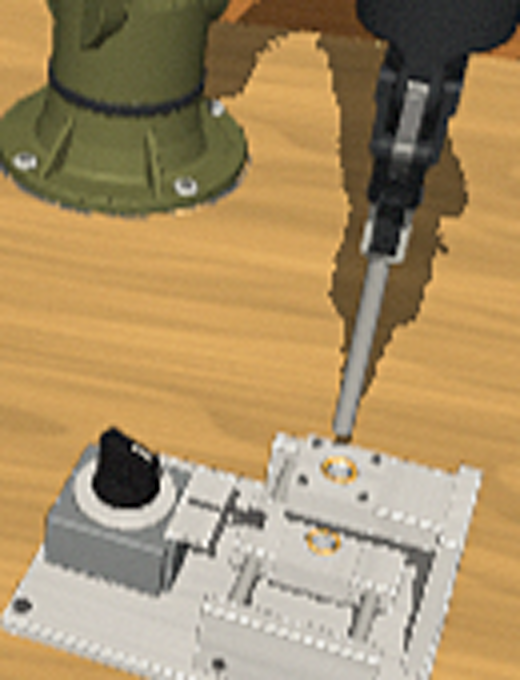

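View pics/t11.png

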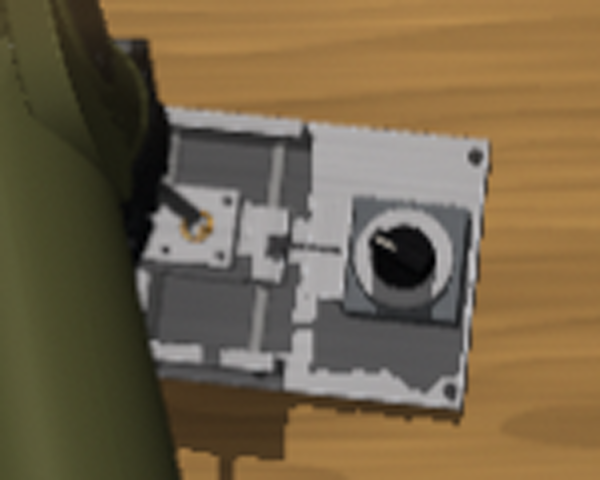

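```bash
cat > rv.py <<'E'
from ov import *
def rodov(n,raw,o,w,h,k,tip,top,out,extra=()):
    im=cv2.imread(raw); a=cv2.resize(im[o[1]:o[1]+h,o[0]:o[0]+w],None,fx=k,fy=k,interpolation=cv2.INTER_CUBIC)
    b=a.copy(); pp=lambda X:((proj(n,X)-o+.5)*k-.5)
    u=pp([tip,top]); cv2.polylines(b,[u.round().astype(int)],False,(0,255,0),1)
    t=np.linspace(0,2*np.pi,40); ring=np.c_[.006*np.cos(t),.006*np.sin(t),0*t]
    cv2.polylines(b,[pp(ring+tip).round().astype(int)],True,(0,0,255),1)
    bush=W(P,np.array([[0,.055,.125]]))[0]
    cv2.polylines(b,[pp(ring*7.5/6+bush).round().astype(int)],True,(255,0,0),1)
    big=np.hstack([a,b]) ; cv2.imwrite(out,big[:600,:800])
if __name__=="__main__":
    s=np.array([.5407,.2361,.2992]); tip=s-[0,0,.1418]; top=s-[0,0,.02]
    rodov("scene","pics/s11raw.png",(395,155),40,70,8,tip,top,"pics/rv_s.png")
    rodov("top","pics/t11raw.png",(222,185),35,35,11,tip,top,"pics/rv_t.png")
E
python3 rv.py
```

```text
(no output)
```

View pics/rv_s.png

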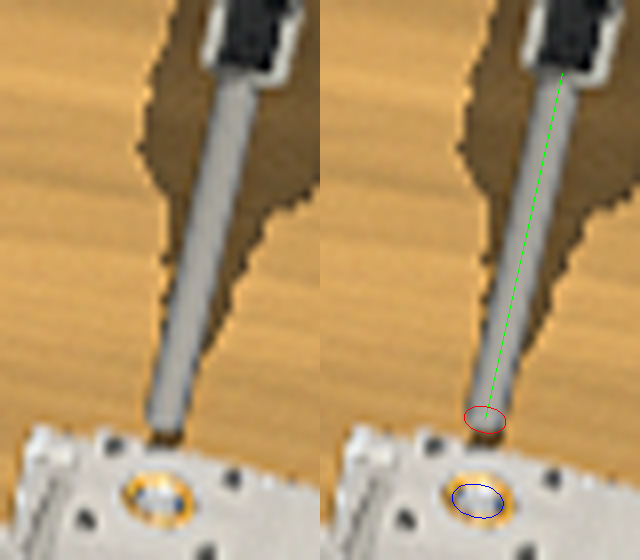

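View pics/rv_t.png

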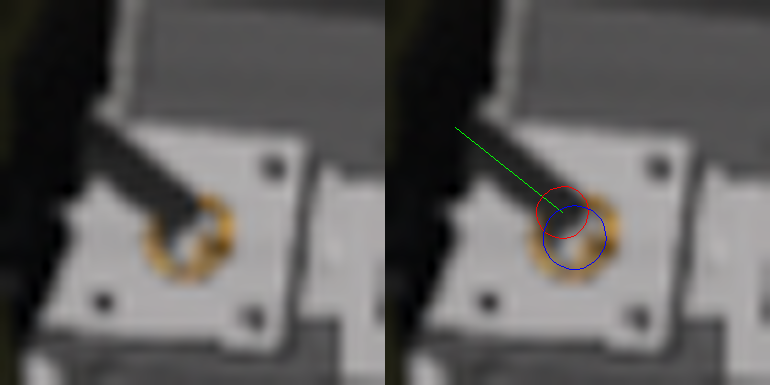

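```bash
cat > ring.py <<'E'
from ov import *
def ring(n,im):
    b,g,r=[im[...,i].astype(float) for i in range(3)]
    c=proj(n,W(P,np.array([[0,.055,.125]])))[0]
    v,u=np.mgrid[:400,:640]; 
    w=np.clip((r-b)-40,0,None)*(np.hypot(u-c[0],v-c[1])<(7 if n=="top" else 6))
    if n=="scene": w*=(v-c[1]<5)
    pts=np.c_[u[w>20],v[w>20]].astype(np.float32)
    # LSQ: circle in world at z=.125 radius rr, center cx,cy: min weighted radial dispersion
    X=atz(n,np.c_[u[w>0],v[w>0]],.125); ww=w[w>0]
    f=lambda q:np.sqrt(ww)*(np.hypot(X[:,0]-q[0],X[:,1]-q[1])-q[2])
    q=least_squares(f,[.5395,.239,.009]).x; return q,len(ww)
if __name__=="__main__":
    for n,f in(("top","t7raw"),("scene","s7raw"),("top","top0"),("scene","scene0")): print(n,ring(n,cv2.imread(f"pics/{f}.png")))
E
python3 ring.py
cat > rodaxis.py <<'E'
from ov import *
import sys
def meas(n,im,xy,zs):
    # offset (mm) of rod centre sideways in image (world direction printed), per z
    o,_=ray(n,[[0,0]]); g=im.astype(np.float32)
    res=[]
    vd=np.array(xy)-o[:2]; vd/=np.linalg.norm(vd); side=np.array([-vd[1],vd[0]])
    ts=np.arange(-14,14.01,.25)/1e3
    for z in zs:
        X=np.c_[xy[0]+side[0]*ts,xy[1]+side[1]*ts,np.full(len(ts),z)]
        u=proj(n,X).astype(np.float32); v=cv2.remap(g,u[:,:1],u[:,1:],cv2.INTER_LINEAR).reshape(-1,3)
        res.append(v)
    return side,ts,res
if __name__=="__main__":
    xy=(.5407,.2361)
    for n,f in(("scene","s11raw"),("top","t11raw")):
        side,ts,res=meas(n,cv2.imread(f"pics/{f}.png"),xy,np.arange(.165,.27,.01))
        print(n,"side",side.round(3))
        for v in res:
            q=(v[:,2]-v[:,0]) if n=="scene" else v.mean(1)   # saturation-like / brightness
            print(" ".join(f"{x:.0f}" for x in q[::4]))
E
python3 rodaxis.py
```

```text
top (array([0.54068021, 0.23965922, 0.00869443]), 29)
scene (array([0.53915498, 0.23961084, 0.00933727]), 37)
top (array([0.53989593, 0.23929829, 0.00902642]), 21)
scene (array([0.5391947 , 0.23959872, 0.0093438 ]), 37)
scene side [-0.036 -0.999]
109 109 109 111 112 113 115 93 53 22 12 5 9 13 13 12 9 6 7 34 62 86 107 114 110 107 107 106 106
107 109 110 110 111 111 109 93 74 39 9 3 8 11 11 9 9 9 14 23 50 90 118 114 110 109 107 106 107
113 112 113 114 114 111 96 75 50 22 2 6 11 12 13 11 9 8 7 11 63 116 125 122 118 116 115 115 116
123 124 125 116 89 62 58 58 39 16 9 10 11 11 12 10 9 6 4 30 68 97 115 130 126 123 121 119 119
122 123 124 96 64 52 56 52 33 15 12 10 10 10 10 11 10 7 7 21 36 75 116 126 123 121 120 119 119
114 96 74 62 55 57 58 48 32 20 13 9 11 12 13 13 11 8 10 14 28 47 61 64 72 98 119 119 115
82 62 50 52 55 58 59 50 39 23 9 9 11 12 12 11 10 9 7 6 31 54 59 59 76 104 119 117 115
64 53 53 54 55 56 53 47 37 19 5 8 11 12 12 12 12 10 8 15 34 48 51 54 54 54 71 87 97
54 54 55 55 58 60 56 51 35 13 5 8 11 12 12 12 11 8 5 19 35 47 56 58 57 57 59 60 57
61 61 61 60 60 60 58 58 36 14 10 9 
[... 555 characters left out ...]
3 166 167 166 165 164 163
141 158 169 170 168 164 151 130 105 78 54 39 38 37 37 39 43 50 71 102 130 149 164 169 169 167 166 165 164
117 133 148 162 169 161 150 133 102 75 51 40 38 38 38 38 42 58 79 104 130 151 166 170 168 169 168 166 162
93 107 123 137 148 154 149 125 96 70 51 41 36 37 38 40 46 61 82 110 136 149 152 154 155 153 158 166 154
86 90 96 109 121 129 126 118 100 70 48 36 35 35 37 39 43 51 68 83 99 101 99 93 94 100 107 108 111
81 80 81 86 93 101 104 98 82 59 39 34 31 30 33 35 38 41 41 41 40 33 31 27 19 18 35 44 45
84 89 93 97 103 109 113 102 80 60 43 32 28 29 32 31 29 27 25 21 17 13 10 9 8 8 7 11 15
105 101 100 105 109 111 106 102 88 63 42 27 24 22 20 18 16 13 10 9 9 9 8 9 8 8 8 9 9
```

```bash
python3 go.py .5397 .2395 .278 -0.0529
```

```text
t 17.6 pos [0.5407 0.2361 0.2993] head -0.0529 F [-1.   0.9 -1.2] w 0.119 q [-0.69  0.43  0.38  1.51 -0.16  1.23 -0.35]
shift [-3.3 21.3 -1.1] rot [ 0. -0. -0.]
```

```bash
python3 -m jog '-1 0 -0.5 0 0 0 1; -2 0 -1 0 0 0 1; -3.3 0 -1.1 0 0 0 1; -3.3 4 -1.1 0 0 0 1; -3.3 10 -1.1 0 0 0 1; -3.3 16 -1.1 0 0 0 1; -3.3 20 -1.1 0 0 0 1; -3.3 21.3 -1.1 0 0 0 1; -3.3 21.3 -1.1 0 0 0 1; -3.3 21.3 -1.1 0 0 0 1';python3 go.py .5397 .2395 .26 -0.0529
python3 - <<'E'
from rodaxis import *
from rv import rodov
s=np.array(arm.get_state()["ee_pos"]); print(s)
im,d=arm.camera("scene"); cv2.imwrite("pics/s12raw.png",im)
im,d=arm.camera("top"); cv2.imwrite("pics/t12raw.png",im)
tip=s-[0,0,.1418]; top=s-[0,0,.02]
rodov("scene","pics/s12raw.png",(395,155),40,70,8,tip,top,"pics/rv_s2.png")
rodov("top","pics/t12raw.png",(222,185),35,35,11,tip,top,"pics/rv_t2.png")
E
```

```text
time: 18.6
ee_pos: [0.5399, 0.2395, 0.2781]
ee_rot: [[-0.053, 0.0, 0.999], [-0.999, 0.0, -0.053], [-0.0, -1.0, 0.0]]
contact_force: [0.4, -0.2, -0.3]
gripper_width: 0.12
t 18.6 pos [0.5399 0.2395 0.2781] head -0.0531 F [ 0.4 -0.2 -0.3] w 0.12 q [-0.7   0.45  0.37  1.55 -0.17  1.18 -0.34]
shift [-0.  18.1 -0.2] rot [-0.0002 -0.0002 -0.0001]
[0.53987626 0.2394552  0.27808942]
```

View pics/rv_s2.png

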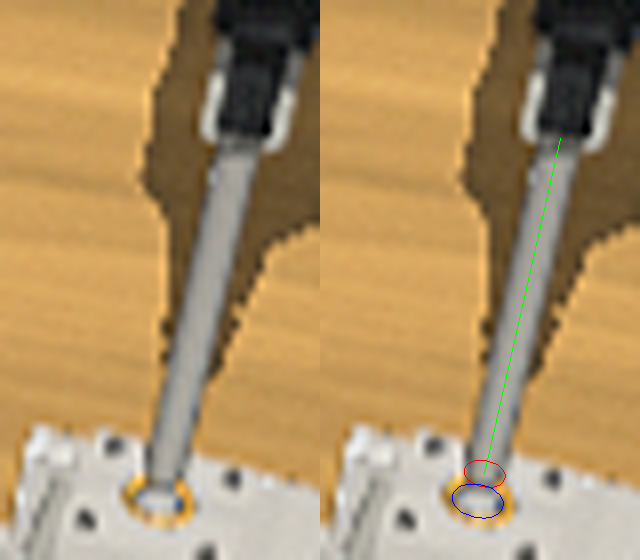

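View pics/rv_t2.png

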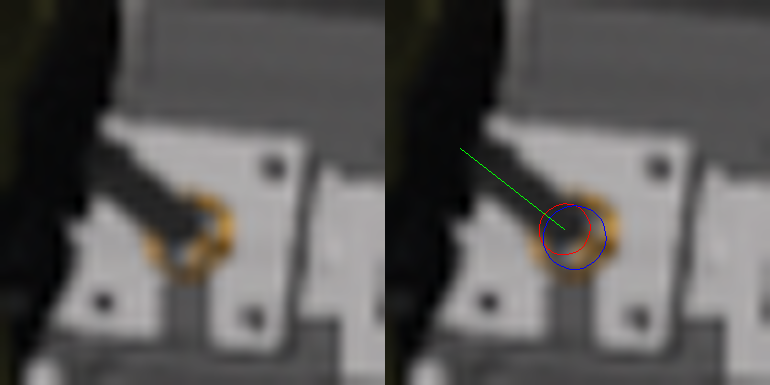

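```bash
python3 -m jog '0 2 0 0 0 0 1; 0 4 0 0 0 0 1; 0 6 0 0 0 0 1; 0 8 0 0 0 0 1; 0 10 0 0 0 0 1; 0 12 0 0 0 0 1; 0 13 0 0 0 0 1; 0 14 0 0 0 0 1; 0 15 0 0 0 0 1; 0 15 0 0 0 0 1';python3 go.py .5397 .2395 .26 -0.0529
```

```text
time: 19.7
ee_pos: [0.5397, 0.2395, 0.2629]
ee_rot: [[-0.053, -0.0, 0.999], [-0.999, -0.0, -0.053], [0.0, -1.0, -0.0]]
contact_force: [0.5, -0.3, -1.2]
gripper_width: 0.127
t 19.7 pos [0.5397 0.2395 0.2629] head -0.053 F [ 0.5 -0.3 -1.2] w 0.127 q [-0.69  0.46  0.37  1.57 -0.18  1.15 -0.34]
shift [-0.   2.9 -0. ] rot [ 0.0002 -0.0001  0.0001]
```

```bash
python3 -m jog '0 1 0 0 0 0 1; 0 3 0 0 0 0 1; 0 5 0 0 0 0 1; 0 7 0 0 0 0 1; 0 9 0 0 0 0 1; 0 11 0 0 0 0 1; 0 13 0 0 0 0 1; 0 15 0 0 0 0 1; 0 16 0 0 0 0 1; 0 16 0 0 0 0 1';python3 go.py .5397 .2395 .26 -0.0529
python3 - <<'E'
from h import *
im,d=arm.camera("scene"); cv2.imwrite("pics/s13.png",cv2.resize(im[150:260,360:455],None,fx=5,fy=5,interpolation=cv2.INTER_CUBIC))
E
```

```text
time: 20.7
ee_pos: [0.5397, 0.2394, 0.2468]
ee_rot: [[-0.053, -0.0, 0.999], [-0.999, -0.0, -0.053], [0.0, -1.0, -0.0]]
contact_force: [-0.2, -0.2, -2.2]
gripper_width: 0.123
t 20.7 pos [0.5397 0.2394 0.2468] head -0.053 F [-0.2 -0.2 -2.2] w 0.123 q [-0.69  0.47  0.36  1.6  -0.18  1.11 -0.33]
shift [ -0.1 -13.2  -0. ] rot [ 0.0002 -0.0001  0.0001]
```

View pics/s13.png

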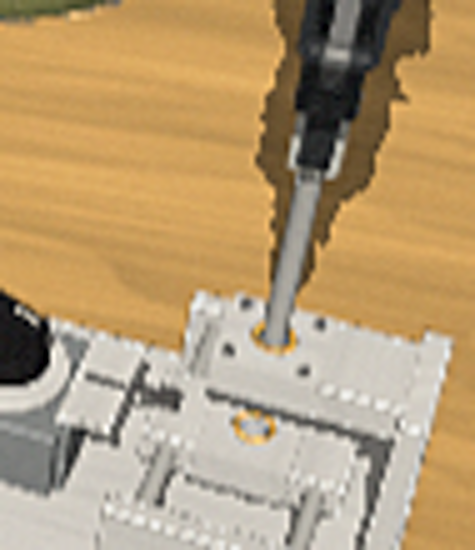

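```bash
python3 -m jog '0 2 0 0 0 0 1; 0 6 0 0 0 0 1; 0 10 0 0 0 0 1; 0 14 0 0 0 0 1; 0 18 0 0 0 0 1; 0 22 0 0 0 0 1; 0 26 0 0 0 0 1; 0 30 0 0 0 0 1; 0 33 0 0 0 0 1; 0 35 0 0 0 0 1';python3 go.py .5397 .2395 .18 -0.0529
python3 - <<'E'
from h import *
im,d=arm.camera("scene"); cv2.imwrite("pics/s14.png",cv2.resize(im[180:260,360:440],None,fx=7,fy=7,interpolation=cv2.INTER_CUBIC))
E
```

```text
time: 21.75
ee_pos: [0.5397, 0.2395, 0.2116]
ee_rot: [[-0.053, -0.0, 0.999], [-0.999, -0.0, -0.053], [0.0, -1.0, -0.0]]
contact_force: [0.0, 0.6, -1.4]
gripper_width: 0.122
t 21.75 pos [0.5397 0.2395 0.2116] head -0.053 F [ 0.   0.6 -1.4] w 0.122 q [-0.68  0.5   0.36  1.65 -0.2   1.03 -0.32]
shift [-0.  31.6  0. ] rot [ 0.0002 -0.0001  0.0002]
```

View pics/s14.png

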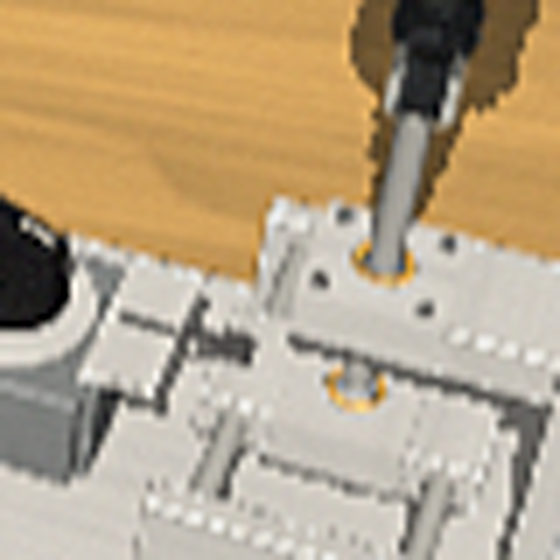

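```bash
python3 -m jog '0 1 0 0 0 0 1; 0 3 0 0 0 0 1; 0 5 0 0 0 0 1; 0 7 0 0 0 0 1; 0 9 0 0 0 0 1; 0 11 0 0 0 0 1; 0 13 0 0 0 0 1; 0 14 0 0 0 0 1; 0 15 0 0 0 0 1; 0 15 0 0 0 0 1';python3 go.py .5397 .2395 .168 -0.0529
```

```text
time: 22.8
ee_pos: [0.5397, 0.2394, 0.1969]
ee_rot: [[-0.053, -0.0, 0.999], [-0.999, -0.0, -0.053], [0.0, -1.0, -0.0]]
contact_force: [-0.0, 0.3, -0.8]
gripper_width: 0.123
t 22.8 pos [0.5397 0.2394 0.1969] head -0.0531 F [-0.   0.3 -0.8] w 0.123 q [-0.68  0.51  0.35  1.67 -0.2   0.99 -0.31]
shift [-0.1 28.9 -0. ] rot [ 0.0002 -0.0002  0.0001]
```

```bash
python3 -m jog '0 2 0 0 0 0 1; 0 5 0 0 0 0 1; 0 8 0 0 0 0 1; 0 12 0 0 0 0 1; 0 16 0 0 0 0 1; 0 20 0 0 0 0 1; 0 23 0 0 0 0 1; 0 26 0 0 0 0 1; 0 27.5 0 0 0 0 1; 0 28 0 0 0 0 1';python3 go.py .5397 .2395 .1685 -0.0529
python3 - <<'E'
from h import *
im,d=arm.camera("scene"); cv2.imwrite("pics/s15raw.png",im); cv2.imwrite("pics/s15.png",cv2.resize(im[180:270,360:450],None,fx=6.5,fy=6.5,interpolation=cv2.INTER_CUBIC))
im,d=arm.camera("top"); cv2.imwrite("pics/t15raw.png",im); cv2.imwrite("pics/t15.png",cv2.resize(im[165:265,200:320],None,fx=6,fy=6,interpolation=cv2.INTER_CUBIC))
from pm import meas
print(meas("top",im),meas("scene",cv2.imread("pics/s15raw.png")))
E
```

```text
time: 23.8
ee_pos: [0.5397, 0.2394, 0.1688]
ee_rot: [[-0.053, -0.0, 0.999], [-0.999, -0.0, -0.053], [0.0, -1.0, -0.0]]
contact_force: [0.9, -0.9, -1.4]
gripper_width: 0.12
t 23.8 pos [0.5397 0.2394 0.1688] head -0.053 F [ 0.9 -0.9 -1.4] w 0.12 q [-0.67  0.54  0.34  1.71 -0.22  0.93 -0.3 ]
shift [-0.1  0.3 -0. ] rot [ 0.0002 -0.0001  0.0001]
{'mark': np.float64(0.11649879507964023), 'ptr': np.float64(0.09800942003328506)} {'mark': np.float64(-0.4943392249382268), 'ptr': np.float64(-0.9586563415890932)}
```

View pics/s15.png

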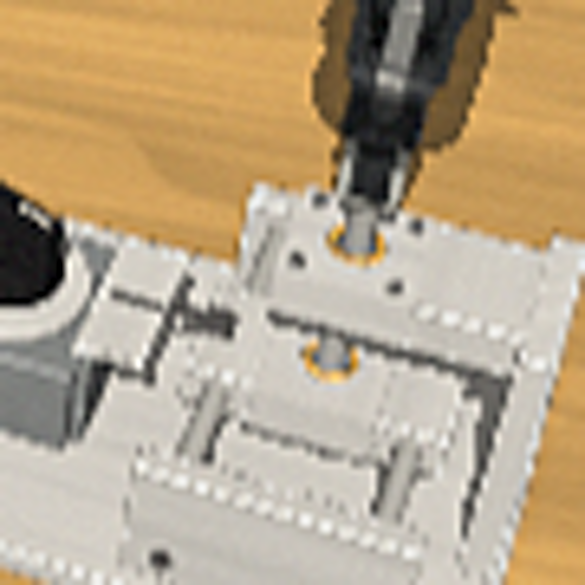

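View pics/t15.png

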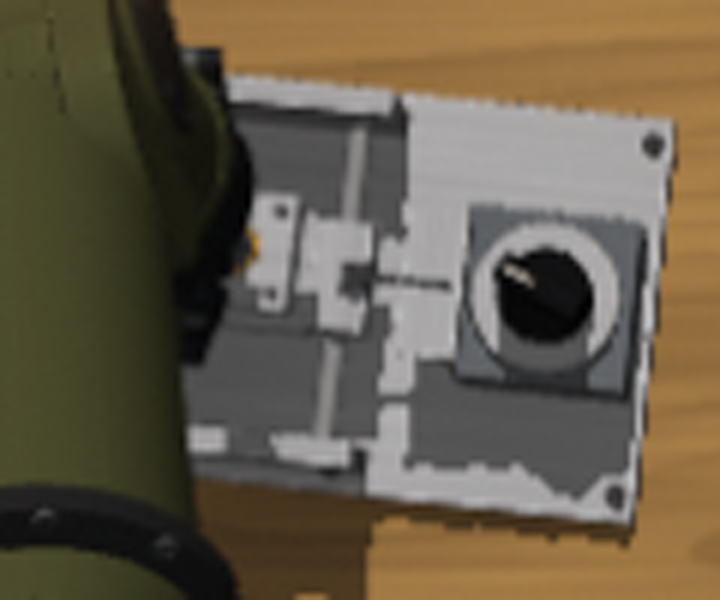

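```bash
python3 -m jog '0 0 0 0 0 0 1; 0 0 0 0 0 0 1; 0 0 0 0 0 0 1; 0 0 0 0 0 0 1; 0 0 0 0 0 0 1; 0 0 0 0 0 0 1; 0 0 0 0 0 0 1; 0 0 0 0 0 0 1; 0 0 0 0 0 0 1; 0 0 0 0 0 0 1'
python3 - <<'E'
from h import *
im,d=arm.camera("scene"); cv2.imwrite("pics/s16.png",im)
E
```

```text
time: 24.9
ee_pos: [0.5398, 0.2394, 0.169]
ee_rot: [[-0.053, -0.0, 0.999], [-0.999, -0.0, -0.053], [0.0, -1.0, -0.0]]
contact_force: [-0.0, -0.5, -1.0]
gripper_width: 0.121
```

View pics/s16.png

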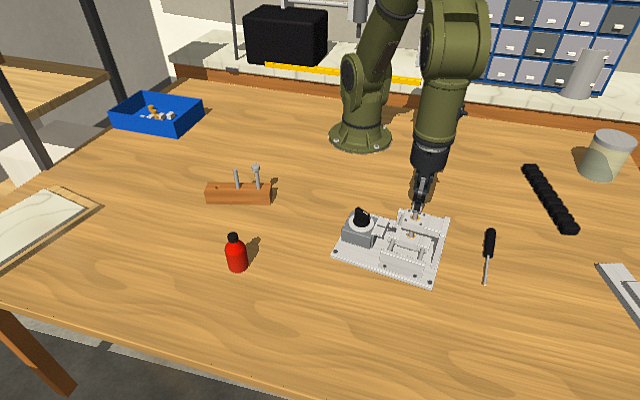

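The picture shows the rod held in the jig at (415,225). The two pins are still in the rack at (237,178) and (256,177), the bottle is at (236,255) and the screwdriver at (488,255), all where they were.

```bash
python3 -c "
from station import arm
print(arm.sign_off())"
```

```text
the job is handed in; nothing more can be done
None
```

The job is done and handed in. The guide rod is held still in the gripper, through both bushings, with the pointer on the mark. It took about 25 s of the 72 s allowed.

- **Alignment:** I turned the knob in three steps, from about 0.36 to 2.0 rad by the gripper's angle. With the rod in, the top camera put pointer and mark within 0.1 mm of each other. The scene camera put the pointer about 0.5 mm to the -x side, which is within what it can resolve.
- **Rod:** I took it from the rack and corrected its position over the upper bushing using both cameras. It then went down through both bushings without touching hard: about 1–2 N on the wrist, roughly the rod's own weight.
- **Rod end:** By the arm's position the end is about 27 mm above the bench, between the lower bushing's underside (45 mm) and the base plate (12 mm). The carriage hides the tip from the cameras, so I could not see it directly. That height assumes the rod did not slip in the grip; nothing suggested it had.
- **Other things:** In the last picture the two pins, the screwdriver and the oil bottle are where they started.

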